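# Stand the long divider back in the peg caddy

### The job

Two washed caddy dividers are drying on edge in grooved pine stands. Lift out the longer one and stand it upright, grip tab up, in the middle one of the three slots that run across the open grey caddy, right down on the caddy's floor; lower it in, do not let it drop, and let go of it. Leave the shorter divider and the mallet where they are.

Things in the scene. Friction and masses are not known exactly. Their poses are not given: they have to be found in the camera images.
- long_divider: Flat grey plastic plate 124 long (x), 10 thick (y), 100 mm high (z), with a grip tab 50 long, 12 thick, 30 high centred on its top edge; 0.12 kg. Origin: centre of the bottom edge; z up. It starts on edge, loose, in the 13 mm wide, 30 mm deep groove of a fixed pine stand (70 along x, 50 across, 45 mm high), bottom edge 15 mm above the bench; lifts straight up. Its ends are alike.
- short_divider: Bystander: the same kind of grey plate but only 76 mm long (x), 10 thick (y), 100 high, with the same tab (50 x 12 x 30 mm), in a like pine stand beside the other; which stand holds which divider varies. Origin: centre of its bottom edge; z up.
- middle_slot (a point): Middle slot's centre on the caddy floor, 4 mm above the bench; x along the slot, y across, z up. Grey caddy, fixed, open, 150 (x) x 240 (y) mm, rim 80 mm high, lid folded back to the bench at +x. Three slots 58 mm apart in y, between ribs reaching 30 mm in from the walls at both ends; each 16 mm wide, 144 long, flaring from 60 mm above the bench to 32 mm wide at 76 mm.
- mallet: Bystander: red plastic mallet lying beyond the stands, head 55 x 95 x 56 mm, handle 24 mm thick reaching 236 mm from the origin along x. Origin: under the middle of the head, on the bench.
Mind the look-alikes: they are no part of the job. What is shaped like the long_divider but blue or red is not meant.

How it is judged:
By the outcome, as a careful person would: the job done as asked, in the order asked, and still so for the second after the job is handed in, with the robot touching nothing.
It also fails if it takes over 45 s, if anything falls off the work surface, if the arm or the gripper's body presses on something with over 40 N, if the wrist force passes 120 N, or if a joint passes its speed limit or range.

### The arm

A 6-joint arm with a two-finger parallel gripper is mounted at the origin on the work surface. World frame = base frame: x ahead of the robot, y to its left, z up, the work surface at z = 0. Lengths are in m, angles in rad, forces in N, time in s.
With the tool pointing down it reaches from about 0.275 to 0.85 m from the base axis. Payload 5.2 kg.
Tool frame: the origin (TCP) lies midway between the tips of the shut fingers; the grasp point (between the pads) lies 19 mm behind it; z points along the fingers, y is the line along which they close (so a half turn about z gives the same grasp; the last joint's range is limited). The gripper opens to 85 mm and grips with 20 to 120 N. Pads are 22 mm wide; open, the fingers measure 114 mm over their backs; the gripper's body (76 mm by 85 mm) begins 54 mm behind the grasp point. The pads swing forward as they close: fully open they stand 13 mm farther back than shut.
Start: joints at [1.141, 0.259, 1.535, -0, 1.348, -0.203], TCP at [0.124, 0.536, 0.231] pointing down, gripper open.
Joint ranges: [-3.14, 3.14], [-0.91, 2.08], [0.19, 2.58], [-1.22, 4.36], [0.22, 2.71], [-3.12, 3.12]. Speed limits (rad/s): [2.57, 2.57, 3.14, 3.14, 3.14, 3.14].

### API

Orientations are given as a unit quaternion [w, x, y, z].
In Python, from bench import get_state, capture, hand_in gives the robot as it stands.
- The arm moves only by the shell command python3 -m crank 'ROWS'. ROWS is a JSON object of lists of equal length, an entry for each row: "grip": the finger opening in mm, from 0 to 85.4; "offset": the shift along the tool's x, y, z in units of 40 mm (1.0 is 40 mm), a list of three; "roll": the turn about the tool's z in units of 6 degrees (1.0 is 6 degrees). A call has 1 to 10 rows; each row is the pose to reach, as a shift and turn from the pose commanded when the call began, along the tool's axes at that moment; what a row does not reach only later rows make up. A row lasts 1/8 s, in which the tool goes at most 62.5 mm and 10.7 degrees, less where a joint would pass 70% of its speed; a pose out of reach is approached as far as the arm can. A call with a gripper value outside its range is refused whole. The fingers move at their own pace and stop on an object; the grip force is fixed at half the most. Time passes only in rows, so rows that repeat a pose let the fingers close. It gives the time, the measured TCP pose, the force, the opening and the grip force at its end, in the units of the state.
- get_state(): the state, without advancing time (a new reading comes with each control period).
- capture(name): name is "scene" or "top"; returns a dict with "frame" (400x640x3 uint8, blue, green, red), "range_z" (400x640 float32, m along the optical axis (not along the pixel's ray), 0 where there is no reading), "camera_matrix" (3x3 intrinsics, pixels), "origin" and "attitude" of the camera in the world. Camera axes: x right, y down, z forward; pixel columns grow to the right and rows downward; lengths in m; the calibration is good to about 2 mm. A picture is of the moment at which its call begins.
- hand_in(): hands the job in; it is judged then, once.
The state is a dict: "clock": time; "qpos": joint angles; "qvel": joint speeds; "joint_efforts": joint torques, N m; "eef_pos": TCP position; "ee_rot": TCP orientation; "ft_force": force on the tool from outside, world axes, zero at the start; "moment": the same for the moment, N m; "finger_gap": opening from 0.0 (shut) to 1.0 (fully open); "finger_force": force on a finger pad.
Only numpy, scipy, OpenCV 4.12 (cv2) and the standard library are available. Lean on these libraries where they do the work, as an engineer would, in place of code of your own. Each camera call takes 0.05 s, during which the arm holds its last target. There are 200 camera calls.

## Working session

There is one attempt and no reset: what is moved stays moved. The work goes in short steps, Python scripts to look and compute and a shell command to move; the robot and the scene stay as the last step left them, time stands still between calls to the robot, and variables do not carry over. Pictures are saved under pics/ and viewed, at most 10 in all, crops included, and the job is handed in when it is done.

```bash
mkdir -p pics
cat > h.py <<'E'
import numpy as np,cv2
from bench import get_state,capture,hand_in
from scipy.spatial.transform import Rotation as R
def att(a):
    a=np.array(a,float)
    return a if a.shape==(3,3) else R.from_quat(a,scalar_first=True).as_matrix()
def cloud(c):
    K=np.array(c["camera_matrix"]);z=c["range_z"];v,u=np.mgrid[:z.shape[0],:z.shape[1]]
    p=np.stack([(u-K[0,2])/K[0,0]*z,(v-K[1,2])/K[1,1]*z,z],-1)
    w=p@att(c["attitude"]).T+np.array(c["origin"]); w[z==0]=np.nan
    return w
E
python3 - <<'E'
from h import *
for n in("scene","top"):
    c=capture(n);cv2.imwrite(f"pics/{n}0.png",c["frame"]);np.savez(n+"0.npz",w=cloud(c),f=c["frame"]);print(c["origin"],c["attitude"],c["camera_matrix"])
print(get_state())
E
```

```text
[1.34106568 0.21275188 0.54789374] [-0.3124981   0.54021117  0.68566616 -0.37467153] [[465.2811916    0.         319.59566809]
 [  0.         465.2811916  201.18675511]
 [  0.           0.           1.        ]]
[0.54706652 0.04955615 0.73005811] [-0.00657751  0.71536252 -0.69869884  0.00575589] [[367.53733446   0.         320.09477581]
 [  0.         367.53733446 195.83064855]
 [  0.           0.           1.        ]]
{'clock': 0.1, 'qpos': array([ 1.14120047e+00,  2.59300274e-01,  1.53595068e+00,  6.81427446e-06,
        1.34800094e+00, -2.02795786e-01]), 'qvel': array([ 0.00038526, -0.00061782, -0.00350225,  0.00085289,  0.00124432,
       -0.00096984]), 'joint_efforts': array([ 1.10982215e-03, -4.46966136e+01, -2.91249114e+01, -3.42387593e-04,
        6.29256974e-03, -1.17316452e-05]), 'eef_pos': array([0.12344973, 0.53549312, 0.23055081]), 'ee_rot': array([-2.61131947e-04,  1.13157859e-01,  9.93576676e-01, -7.87462746e-04]), 'ft_force': array([-0.34860531, -0.13750584, -0.37736888]), 'moment': array([0.06891879, 0.00052001, 0.00778946]), 'finger_force': 0.0, 'finger_gap': 0.9982000461484608}
```

View pics/scene0.png

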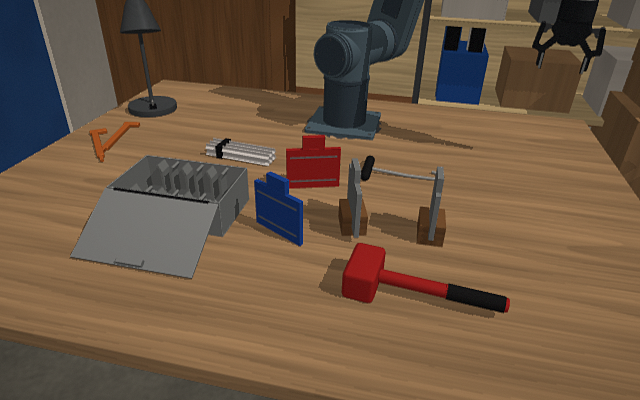

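View pics/top0.png

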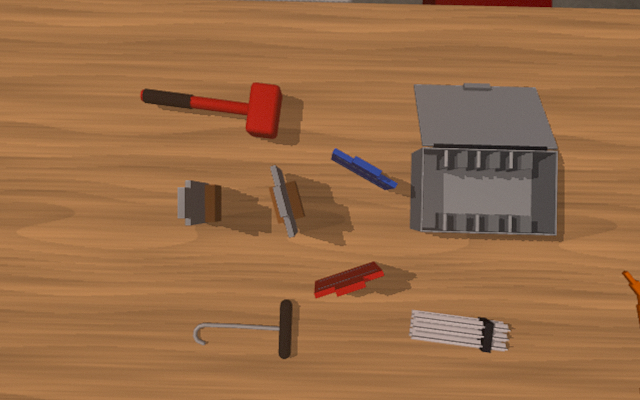

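The top view shows the grey divider at about (285,200) spanning the longer extent, so it is the long one. The short one is at (190,203). The caddy is at (485,190) with three rib pairs per end, and its lid is up-image (+x). Next I measure both.

Run:
```python
from h import *
d=np.load("top0.npz");w=d["w"];f=d["f"].astype(int)
def rect(name,box,zl,zh):
    u0,u1,v0,v1=box;p=w[v0:v1,u0:u1].reshape(-1,3);p=p[(p[:,2]>zl)&(p[:,2]<zh)]
    r=cv2.minAreaRect((p[:,:2]*1000).astype(np.float32));m=p.mean(0)
    l=np.linalg.svd((p-m)[:,:2],full_matrices=False)[2][0]
    print(name,len(p),r,"zmean",m,"dir",np.degrees(np.arctan2(l[1],l[0])))
for n,b in(("L",(255,315,155,245)),("S",(165,235,170,235))):
    rect(n+" tab",b,.135,.16); rect(n+" plate",b,.095,.125);rect(n+" all",b,.095,.16)
rect("caddy rim",(400,570,140,245),.074,.09)
rect("caddy inner ribs",(430,535,150,235),.06,.073)
c=cv2.resize(d["f"][135:245,400:570],None,fx=4.6,fy=4.6,interpolation=cv2.INTER_CUBIC)
cv2.imwrite("pics/caddy.png",c)
z=w[135:245,400:570,2];cv2.imwrite("pics/cz.png",cv2.resize(np.uint8(np.clip(np.nan_to_num(z)*2800,0,255)),None,fx=4.6,fy=4.6,interpolation=cv2.INTER_NEAREST))
```

```text
L tab 251 ((548.18408203125, 113.92337036132812), (49.85204315185547, 12.261209487915039), 16.127172470092773) zmean [0.54831275 0.11347306 0.14458447] dir -163.72104201834904
L plate 346 ((548.2742309570312, 113.2825927734375), (123.46673583984375, 11.044748306274414), 16.265531539916992) zmean [0.54799459 0.11227123 0.11235637] dir -163.70297645078725
L all 614 ((548.122314453125, 113.84306335449219), (123.4691162109375, 12.338863372802734), 16.048906326293945) zmean [0.54818842 0.11265174 0.12602479] dir -163.70150230659905
S tab 287 ((542.2672729492188, 271.1601257324219), (48.3018684387207, 12.452152252197266), 1.2145154476165771) zmean [0.54218078 0.2701945  0.14365538] dir -177.9696766623384
S plate 311 ((541.9635620117188, 270.1404113769531), (75.21163177490234, 11.46006965637207), 3.676023483276367) zmean [0.54296836 0.26759875 0.11018897] dir -177.67321214672094
S all 673 ((542.0912475585938, 270.9668273925781), (75.2923355102539, 12.83117961883545), 1.2145154476165771) zmean [0.54260268 0.26850617 0.12666321] dir -177.83658520860948
caddy rim 2659 ((584.025634765625, -248.71084594726562), (241.85183715820312, 168.160888671875), 89.82508850097656) zmean [ 0.6091252  -0.25456859  0.07839165] dir -90.78410613644068
caddy inner ribs 876 ((575.1395263671875, -241.8958282470703), (184.0435791015625, 144.421142578125), 89.84071350097656) zmean [ 0.57912411 -0.256347    0.06702812] dir -172.9628712034265
```

View pics/caddy.png

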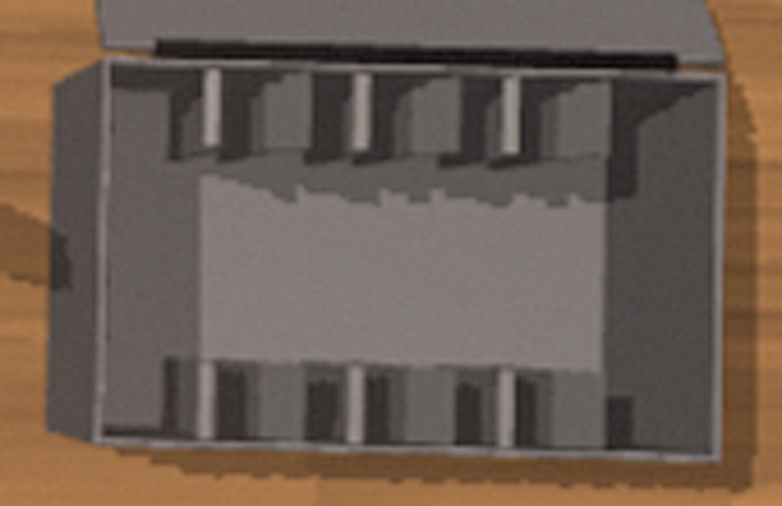

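View pics/cz.png

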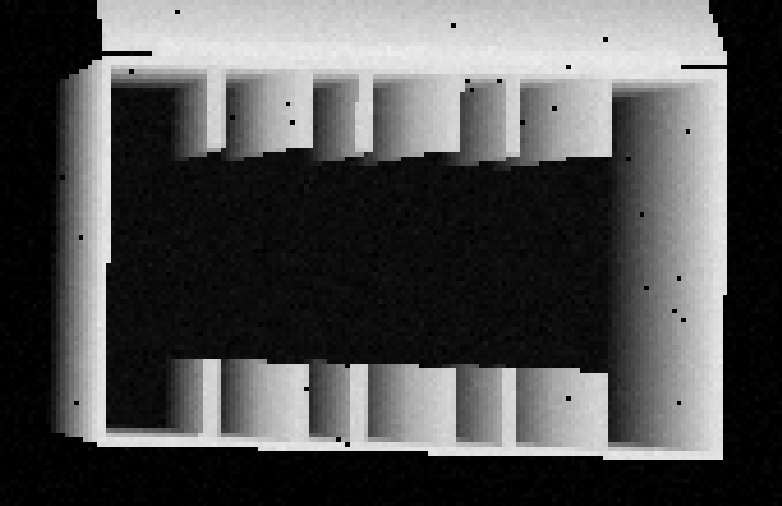

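The pictures show three bright narrow crests at each end (caddy crop x≈212, 362, 510), with dark and shaded flanks. I need a height profile across them to tell ribs from slots.

Run:
```python
from h import *
w=np.load("top0.npz")["w"]
for v in(160,222):
    r=w[v,420:560]; print(v,r[:,0].mean()); print(" ".join(f"{-p[1]*1000:.0f}:{p[2]*1000:.0f}" for p in r))
w=np.load("scene0.npz")["w"]
print("scene")
p=w.reshape(-1,3);
for lo,hi in((.512,.536),(.622,.645)):
    q=p[(p[:,0]>lo)&(p[:,0]<hi)&(p[:,1]<-.12)&(p[:,1]>-.38)&(p[:,2]>.02)];q=q[np.argsort(-q[:,1])]
    print(" ".join(f"{-a[1]*1000:.0f}:{a[2]*1000:.0f}" for a in q[::3]))
```

```text
160 nan
129:67 129:72 129:79 130:80 153:5 155:7 157:5 159:4 162:3 163:4 165:5 167:4 169:4 171:5 173:4 176:2 176:6 178:8 178:13 178:20 178:26 178:31 177:39 177:45 178:50 171:75 173:75 174:75 178:69 199:15 nan:nan 199:25 199:31 198:39 199:41 199:48 198:54 199:56 200:60 201:62 201:65 203:66 203:69 204:73 205:74 206:76 208:76 211:73 236:16 236:21 236:25 235:31 236:33 235:40 235:45 236:48 236:52 228:75 230:75 231:75 234:75 258:22 258:28 256:35 257:38 257:43 258:44 257:51 256:56 257:58 257:63 259:62 259:65 260:68 261:70 262:72 263:72 265:73 265:76 267:76 294:24 293:29 294:31 294:35 295:38 294:43 293:48 294:50 293:55 294:58 288:73 288:76 290:76 315:31 314:36 315:39 315:42 314:48 315:48 314:54 315:56 316:58 315:63 317:62 317:65 319:65 317:71 321:69 322:69 321:74 322:77 323:77 326:75 367:8 367:10 367:15 366:18 366:22 365:28 366:29 366:32 365:38 365:40 366:41 365:46 365:49 367:49 365:55 364:59 365:61 366:62 366:66 365:69 366:72 365:75 366:77 366:80 367:80 420:1 423:-1
222 nan
128:76 129:79 131:79 154:4 155:6 158:3 159:5 162:4 164:4 166:2 168:3 169:4 171:5 173:4 175:4 177:4 178:7 178:14 177:22 
[... 3841 characters left out ...]
 128:70 128:42 128:20 128:63 128:23 128:25 128:72 128:54 128:39 128:69 128:73 128:37 128:58 129:59 129:34 129:36 129:52 129:65 129:74 129:78 129:44 129:54 129:35 129:39 129:69 129:37 129:76 129:72 129:73 130:65 130:75 130:77 170:74 171:71 171:73 172:75 173:75 173:66 174:75 200:67 202:67 203:70 204:71 204:73 205:70 206:73 206:75 206:75 208:74 209:74 227:74 229:72 230:73 230:69 231:74 232:75 232:73 257:63 260:67 261:68 262:70 263:73 264:73 264:75 265:73 265:74 267:74 284:74 287:73 287:69 288:74 288:75 289:75 289:75 290:75 318:64 319:71 319:72 320:71 321:69 321:66 322:71 322:75 323:71 324:74 363:72 364:77 364:78 365:79 365:80 365:75 365:71 365:76 366:75 366:79 366:79 367:76 367:73 367:77 368:78
```

The slots sit where the walls flare outward, with centres at y ≈ -0.191, -0.2487 and -0.307. The middle slot is at about (0.575, -0.2487), yaw ≈ -0.2°. The long divider is at (0.548, 0.1137), yaw 16.2°.

```bash
cat >> h.py <<'E'
def go(x,y,z,yaw):  # yaw: world angle (deg) of tool y
    s=get_state();M=att(s["ee_rot"]);o=M.T@(np.array([x,y,z])-s["eef_pos"])/.04
    a=np.degrees(np.arctan2(M[1,1],M[0,1]));d=(yaw-a+90)%180-90
    print("offset",o.round(3),"roll",round(-d/6,3),"tcp",s["eef_pos"].round(4),"yaw",a.round(2),"tilt",M[:,2].round(4),"F",s["ft_force"].round(1),"q6",s["qpos"][5].round(2),"t",s["clock"])
E
python3 -c "
from h import *
go(.548,.1137,.23,106.2)"
```

```text
offset [-12.713  -7.888   0.022] roll -4.866 tcp [0.1234 0.5355 0.2306] yaw 77.01 tilt [-7.0e-04 -1.5e-03 -1.0e+00] F [-0.3 -0.1 -0.4] q6 -0.2 t 0.1
```

```bash
python3 -m crank '{"grip":[85,70,60,50,45,45,45,45,45,45],"offset":[[-1,-0.6,0],[-2.4,-1.5,0],[-3.8,-2.4,0],[-5.2,-3.2,0],[-6.6,-4.1,0],[-8,-5,0],[-9.4,-5.8,0],[-10.8,-6.7,0],[-12,-7.5,0],[-12.71,-7.89,0.02]],"roll":[-0.5,-1,-1.5,-2,-2.5,-3,-3.5,-4,-4.5,-4.87]}'
python3 -m crank '{"grip":[45,45],"offset":[[0,0,0],[0,0,0]],"roll":[0,0]}'
python3 -c "
from h import *
go(.548,.1137,.112,106.2)
c=capture('top');w=cloud(c);cv2.imwrite('pics/pre.png',cv2.resize(c['frame'][120:270,200:400],None,fx=3.9,fy=3.9))"
```

```text
clock: 1.35
eef_pos: [0.5493, 0.1119, 0.2301]
ee_rot: [-0.0, -0.141, 0.99, 0.0]
ft_force: [0.2, 0.6, 0.7]
finger_gap: 0.528
finger_force: 0.0
clock: 1.6
eef_pos: [0.5473, 0.1142, 0.2298]
ee_rot: [-0.001, -0.141, 0.99, 0.0]
ft_force: [-0.2, 0.2, 0.1]
finger_gap: 0.524
finger_force: 0.0
offset [-0.017 -0.02   2.946] roll -0.005 tcp [0.5473 0.1142 0.2298] yaw 106.17 tilt [-2.e-03  5.e-04 -1.e+00] F [-0.2  0.2  0.1] q6 -1.85 t 1.6
```

View pics/pre.png

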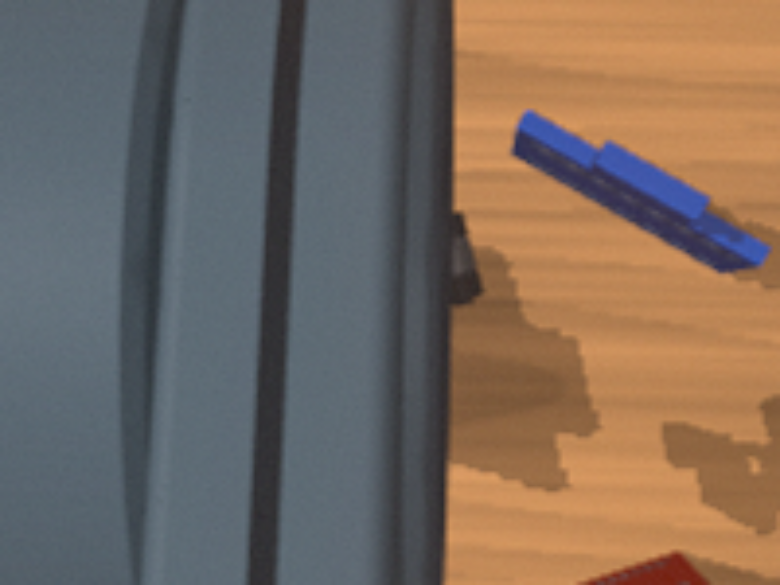

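The top view is blocked by the arm, so the pose comes from the measured state, which agrees within 1 mm. Next I descend and grip.

```bash
python3 -m crank '{"grip":[45,45,45,45,0,0,0,0,0,0],"offset":[[-0.02,-0.02,1],[-0.02,-0.02,2],[-0.02,-0.02,2.8],[-0.02,-0.02,2.95],[-0.02,-0.02,2.95],[-0.02,-0.02,2.95],[-0.02,-0.02,2.95],[-0.02,-0.02,2.95],[-0.02,-0.02,2.95],[-0.02,-0.02,2.95]],"roll":[0,0,0,0,0,0,0,0,0,0]}'
python3 -c "
from h import *
go(.548,.1137,.27,106.2)
c=capture('scene');cv2.imwrite('pics/grip.png',cv2.resize(c['frame'][90:260,260:500],None,fx=3.3,fy=3.3))"
```

```text
clock: 2.9
eef_pos: [0.5503, 0.1138, 0.1144]
ee_rot: [0.002, -0.141, 0.99, 0.0]
ft_force: [-1.0, 1.3, 7.3]
finger_gap: 0.131
finger_force: 59.7
offset [ 0.042  0.011 -3.891] roll 0.003 tcp [0.5503 0.1138 0.1144] yaw 106.22 tilt [ 3.5e-03  6.0e-04 -1.0e+00] F [-1.   1.3  7.3] q6 -1.85 t 2.9
```

View pics/grip.png

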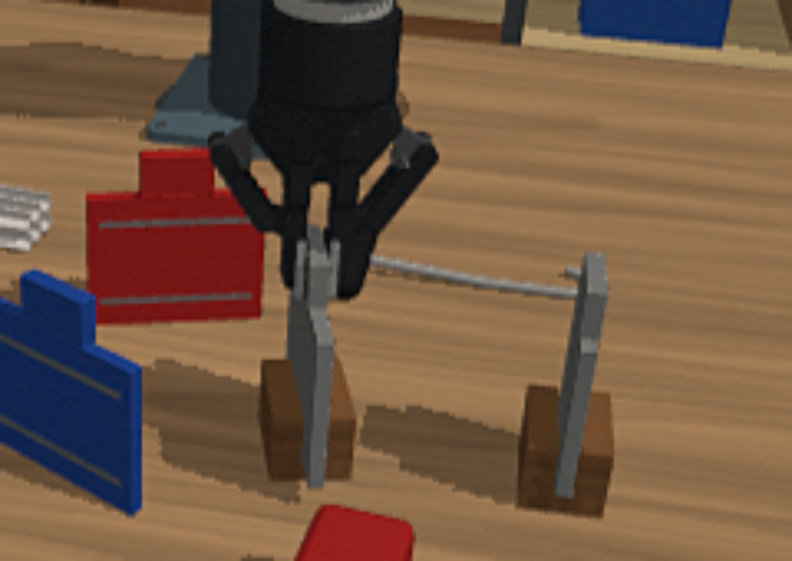

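The pads hold the tab (about 11–12 mm opening, 60 N) and the short divider is undisturbed. Now I lift straight up.

```bash
python3 -m crank '{"grip":[0,0,0,0,0,0,0,0],"offset":[[0,0,-0.3],[0,0,-0.8],[0,0,-1.5],[0,0,-2.2],[0,0,-3],[0,0,-3.8],[0,0,-4],[0,0,-4]],"roll":[0,0,0,0,0,0,0,0]}'
python3 - <<'E'
from h import *
go(.575,-.2487,.27,89.8)
c=capture('scene');w=cloud(c);cv2.imwrite('pics/lift.png',c['frame'])
s=get_state();t=s["eef_pos"]
f=c["frame"].astype(int);g=(f.max(2)-f.min(2)<25)&(f.mean(2)>70)
m=g&(np.abs(w[...,0]-t[0])<.08)&(np.abs(w[...,1]-t[1])<.04)&(w[...,2]>.1)&(w[...,2]<t[2]-.02)
p=w[m];print(len(p),"zmin",np.percentile(p[:,2],[1,50,99]))
for lo in(.16,.18,.2,.22,.24):
    q=p[(p[:,2]>lo)&(p[:,2]<lo+.02)];print(lo,len(q),q.mean(0) if len(q) else 0, np.percentile(q[:,0],[1,99]) if len(q) else 0)
E
```

```text
clock: 3.95
eef_pos: [0.5489, 0.1134, 0.2724]
ee_rot: [0.0, -0.141, 0.99, -0.0]
ft_force: [0.1, 0.5, -2.0]
finger_gap: 0.13
finger_force: 58.7
offset [ 1.903 -8.875  0.062] roll 2.737 tcp [0.5489 0.1134 0.2724] yaw 106.22 tilt [ 2.e-04 -1.e-04 -1.e+00] F [ 0.1  0.5 -2. ] q6 -1.85 t 3.95
220 zmin [0.17526011 0.21535987 0.25032485]
0.16 15 [0.60694884 0.12966295 0.17694342] [0.60335734 0.60968251]
0.18 56 [0.60455294 0.12886485 0.1904545 ] [0.5528646  0.60969266]
0.2 52 [0.60654337 0.12955226 0.2100972 ] [0.60341033 0.60938191]
0.22 60 [0.60698904 0.1295166  0.22980077] [0.60449599 0.60976028]
0.24 37 [0.60644659 0.12953408 0.24571588] [0.60336623 0.60956789]
```

View pics/lift.png

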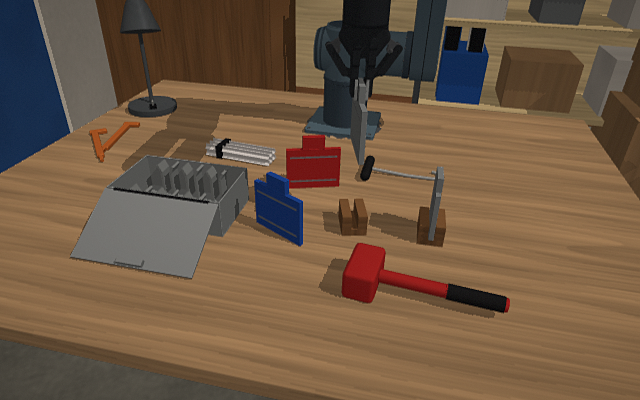

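The divider is lifted, vertical, with its bottom edge at z≈0.175; the stand at (352,217) is empty. I carry it over the caddy.

```bash
python3 -m crank '{"grip":[0,0,0,0,0,0,0,0,0,0],"offset":[[0.2,-0.6,0],[0.4,-1.6,0],[0.6,-2.7,0],[0.8,-3.8,0],[1,-4.9,0],[1.2,-6,0],[1.5,-7.1,0],[1.7,-8.1,0],[1.85,-8.7,0.03],[1.9,-8.875,0.06]],"roll":[0.2,0.5,0.8,1.1,1.4,1.7,2,2.3,2.6,2.74]}'
python3 -m crank '{"grip":[0,0],"offset":[[0,0,0],[0,0,0]],"roll":[0,0]}'
python3 - <<'E'
from h import *
go(.575,-.2487,.2,89.8)
c=capture('scene');w=cloud(c);cv2.imwrite('pics/over.png',cv2.resize(c['frame'][0:260,60:340],None,fx=2.3,fy=2.3))
t=get_state()["eef_pos"];f=c["frame"].astype(int);g=(f.max(2)-f.min(2)<25)
m=g&(np.abs(w[...,0]-t[0])<.08)&(np.abs(w[...,1]-t[1])<.03)&(w[...,2]>.13)&(w[...,2]<.265)
p=w[m];print(len(p),"z",np.percentile(p[:,2],[1,50,99]))
fc=p[np.abs(p[:,1]-np.median(p[:,1]))<.004]  # +y face
for a in(0,2):
    print("face slope y vs",("x","y","z")[a],np.polyfit(fc[:,a]-t[a],fc[:,1],1))
print("x",np.percentile(fc[fc[:,2]<.23][:,0],[1,99]),len(fc))
E
```

```text
clock: 5.25
eef_pos: [0.5748, -0.2493, 0.2685]
ee_rot: [-0.001, 0.003, 1.0, 0.001]
ft_force: [-1.1, 1.2, -1.2]
finger_gap: 0.127
finger_force: 58.7
clock: 5.5
eef_pos: [0.5754, -0.247, 0.2702]
ee_rot: [-0.0, 0.001, 1.0, 0.0]
ft_force: [-0.3, -0.6, -1.5]
finger_gap: 0.131
finger_force: 58.7
offset [ 0.009 -0.043  1.755] roll 0.014 tcp [ 0.5754 -0.247   0.2702] yaw 89.88 tilt [-0.e+00  6.e-04 -1.e+00] F [-0.3 -0.6 -1.5] q6 -2.15 t 5.5
1833 z [0.17214585 0.22035265 0.26406732]
face slope y vs x [-0.00528588 -0.24264189]
face slope y vs z [-0.00564216 -0.24296176]
x [0.51499579 0.63728776] 1712
```

View pics/over.png

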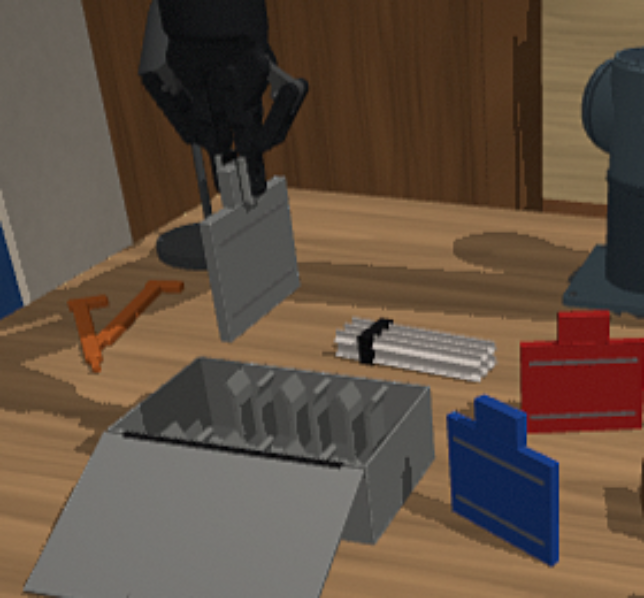

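The divider hangs upright over the middle slot: its face is at y=-0.2427, so its centre is about -0.2477 and x is 0.576. I lower it with a ~1 mm correction.

```bash
python3 -m crank '{"grip":[0,0,0,0,0,0,0],"offset":[[0,-0.02,0.4],[0,-0.02,1],[0,-0.02,1.5],[0,-0.02,1.9],[0,-0.02,2.1],[0,-0.02,2.1],[0,-0.02,2.1]],"roll":[0,0,0,0,0,0,0]}'
python3 - <<'E'
from h import *
go(.575,-.2487,.104,89.8)
c=capture('scene');w=cloud(c)
t=get_state()["eef_pos"];f=c["frame"].astype(int);g=(f.max(2)-f.min(2)<25)
m=g&(np.abs(w[...,0]-t[0])<.08)&(np.abs(w[...,1]-t[1])<.012)&(w[...,2]>.095)&(w[...,2]<.16)
p=w[m];fc=p[np.abs(p[:,1]-np.median(p[:,1]))<.004];print(len(fc),fc[:,1].mean(),"zmin",np.percentile(fc[:,2],1),"x",np.percentile(fc[:,0],[1,99]))
E
```

```text
clock: 6.42
eef_pos: [0.5757, -0.2496, 0.187]
ee_rot: [0.001, 0.002, 1.0, -0.0]
ft_force: [0.3, 0.2, -2.3]
finger_gap: 0.129
finger_force: 58.7
offset [0.021 0.025 2.074] roll -0.002 tcp [ 0.5757 -0.2496  0.187 ] yaw 89.79 tilt [ 1.3e-03 -9.0e-04 -1.0e+00] F [ 0.3  0.2 -2.3] q6 -2.15 t 6.425
1010 -0.24522601067371466 zmin 0.09579465941305995 x [0.5156926  0.63751375]
```

```bash
python3 -m crank '{"grip":[0,0,0,0,0,0,0,0],"offset":[[0.01,0.025,0.3],[0.01,0.025,0.6],[0.01,0.025,0.9],[0.01,0.025,1.2],[0.01,0.025,1.5],[0.01,0.025,1.75],[0.01,0.025,1.9],[0.01,0.025,1.9]],"roll":[0,0,0,0,0,0,0,0]}'
python3 -c "
from h import *
go(.575,-.2487,.1,89.8)"
```

```text
clock: 7.48
eef_pos: [0.5747, -0.2482, 0.1096]
ee_rot: [-0.0, 0.002, 1.0, 0.0]
ft_force: [-0.4, -0.0, -1.0]
finger_gap: 0.13
finger_force: 58.7
offset [-0.008 -0.012  0.24 ] roll -0.002 tcp [ 0.5747 -0.2482  0.1096] yaw 89.79 tilt [-7.e-04  5.e-04 -1.e+00] F [-0.4 -0.  -1. ] q6 -2.15 t 7.475
```

No contact yet, so the divider is inside the slot. I creep down to touch the floor.

```bash
python3 -m crank '{"grip":[0,0,0,0,0],"offset":[[0,0,0.03],[0,0,0.06],[0,0,0.09],[0,0,0.11],[0,0,0.11]],"roll":[0,0,0,0,0]}'
python3 -m crank '{"grip":[0,0,0],"offset":[[0,0,0.02],[0,0,0.04],[0,0,0.04]],"roll":[0,0,0]}'
python3 -c "
from h import *
go(.575,-.2487,.1,89.8)"
```

```text
clock: 8.1
eef_pos: [0.5748, -0.2483, 0.1057]
ee_rot: [-0.0, 0.002, 1.0, 0.0]
ft_force: [0.2, 0.5, -1.7]
finger_gap: 0.13
finger_force: 58.7
clock: 8.48
eef_pos: [0.5748, -0.2483, 0.104]
ee_rot: [-0.0, 0.002, 1.0, 0.0]
ft_force: [-0.5, 0.1, -1.3]
finger_gap: 0.134
finger_force: 58.7
offset [-0.005 -0.01   0.1  ] roll -0.002 tcp [ 0.5748 -0.2483  0.104 ] yaw 89.79 tilt [-2.e-04  1.e-04 -1.e+00] F [-0.5  0.1 -1.3] q6 -2.15 t 8.475
```

```bash
python3 -m crank '{"grip":[0,0,0],"offset":[[0,0,0.02],[0,0,0.04],[0,0,0.04]],"roll":[0,0,0]}'
python3 -m crank '{"grip":[0,0,0],"offset":[[0,0,0.02],[0,0,0.04],[0,0,0.04]],"roll":[0,0,0]}'
python3 - <<'E'
from h import *
w=cloud(capture('scene'));p=w[(np.abs(w[...,0]-.575)<.06)&(np.abs(w[...,1]+.2487)<.008)&(w[...,2]>.08)&(w[...,2]<.14)]
q=p[(np.abs(p[:,0]-.575)>.03)];h,e=np.histogram(q[:,2],np.arange(.08,.14,.002));print(h,np.percentile(q[:,2],[50,90,97]))
E
```

```text
clock: 8.85
eef_pos: [0.5749, -0.2485, 0.1034]
ee_rot: [0.0, 0.002, 1.0, -0.0]
ft_force: [-2.7, 1.0, 6.0]
finger_gap: 0.129
finger_force: 59.8
clock: 9.22
eef_pos: [0.5749, -0.2486, 0.1034]
ee_rot: [0.001, 0.002, 1.0, -0.001]
ft_force: [-5.7, 1.8, 13.9]
finger_gap: 0.129
finger_force: 61.2
[14 14 16 17 12 14 19 12 16 12 24 51  4  0  0  0  0  0  0  0  0  0  0  0
  0  0  0  0  0  0] [0.09512436 0.10333706 0.10383465]
```

Contact at the expected height: the plate's top edge is at 0.104, so its bottom is on the floor. Now I ease the push, open and retreat.

```bash
python3 -m crank '{"grip":[0,0,20,30,40,45,45,45],"offset":[[0,0,-0.04],[0,0,-0.06],[0,0,-0.06],[0,0,-0.06],[0,0,-0.06],[0,0,-0.06],[0,0,-0.06],[0,0,-0.06]],"roll":[0,0,0,0,0,0,0,0]}'
python3 -m crank '{"grip":[45,45,45,45,45,45,45,45],"offset":[[0,0,-0.3],[0,0,-1],[0,0,-2],[0,0,-3],[0,0,-4],[-1,0,-4],[-2,0,-4],[-2,0,-4]],"roll":[0,0,0,0,0,0,0,0]}'
python3 - <<'E'
from h import *
c=capture('scene');w=cloud(c);cv2.imwrite('pics/end.png',c['frame'])
p=w[(np.abs(w[...,0]-.575)<.07)&(np.abs(w[...,1]+.2487)<.012)&(w[...,2]>.085)&(w[...,2]<.15)]
print(len(p),np.percentile(p[:,2],[50,99]),[ (p[(p[:,2]>a)&(p[:,2]<a+.01)].mean(0)).round(4) for a in (.085,.095,.11,.12)])
go(.575,-.2487,.2,89.8)
E
```

```text
clock: 10.28
eef_pos: [0.5749, -0.2484, 0.1033]
ee_rot: [0.0, 0.002, 1.0, 0.0]
ft_force: [0.3, -0.0, -0.7]
finger_gap: 0.524
finger_force: 0.0
clock: 11.28
eef_pos: [0.6566, -0.2482, 0.2629]
ee_rot: [0.0, 0.001, 1.0, 0.0]
ft_force: [0.1, 0.2, 0.1]
finger_gap: 0.525
finger_force: 0.0
651 [0.10312095 0.1339709 ] [array([ 0.5848, -0.2441,  0.0898]), array([ 0.5842, -0.2456,  0.1005]), array([ 0.5806, -0.2442,  0.115 ]), array([ 0.5825, -0.2445,  0.1251])]
offset [ 2.006 -0.014  1.577] roll 0.008 tcp [ 0.6553 -0.2484  0.263 ] yaw 89.85 tilt [-7.e-04  2.e-04 -1.e+00] F [-1.2 -0.  -0.1] q6 -2.09 t 11.325
```

View pics/end.png

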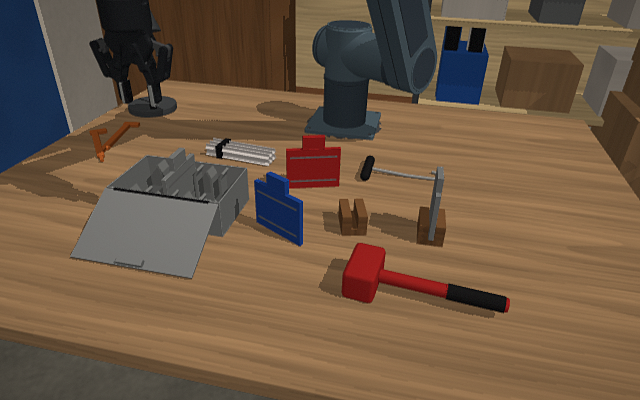

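The divider stands upright in the middle slot, tab up at (180,165) with its top at z≈0.134, meaning it is on the floor. The gripper is clear, and the short divider (437,205) and mallet (365,272) have not moved.

```bash
python3 -c "
from bench import hand_in
print(hand_in())"
```

```text
the job is handed in; nothing more can be done
None
```

The long divider stands upright, tab up, on the caddy floor in the middle slot; it was lowered in and released, the short divider and mallet look undisturbed, and the job was handed in at about 11 s.

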